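Shut the squeegee away in its sealed dry box

TASK

Lay the steel squeegee head flat inside the blue dry box, then swing the grey lid down and press it against its rubber seal until the spring catch snaps over the lid's tongue and keeps it shut by itself. The lid is brittle: feel your way and never push on the box or its lid with more than about 30 newtons. Do not disturb the other things on the shelf.

Things in the scene. Friction and masses are not known exactly. Their poses are not given: they have to be found in the camera images.
- squeegee: Loose steel squeegee head, 0.15 to 0.3 kg, lying flat. Channel 26 (x) x 150 (y) x 10 mm with a rubber blade sticking out to +x (35 mm from the origin in all) and a steel clamp block 24 (x) x 40 (y) mm on the middle of the channel, from 10 to 38 mm height: the place to grip. Origin: centre of the channel's underside; z up, y along the blade.
- box: Blue plastic dry box, fixed to the shelf, outside 150 (x) x 220 (y) x 75 mm high. Origin: centre of its underside. On its front (-x side, towards the robot) a steel spring catch with an orange bolt, 48 mm wide, stands out to x = -122 mm and up to about 116 mm above the shelf. A black rubber seal along the front rim stands up 21 mm when free.
- box_floor (a point): Middle of the box's inner floor, 5 mm above the shelf; inside is 140 (x) x 210 (y) mm. Axes as the box.
- lid_hinge (a point): Middle of the lid's hinge line, at x = +79, z = +78 mm in the box's frame; the line runs along the box's y axis. Axes as the box.
- lid (a joint): Lid angle in rad: 0 level, grows as it opens up and back, starts leaning back past upright. A stiff hinge (0.15 N m) keeps it where it is left. It meets the free seal at 0.12 and springs back to there unless caught. Caught, it stays somewhere from 0.015 to 0.095: the catch sits up to 5.5 mm higher or lower from day to day, so how deep the lid must go is not known beforehand.
- lid_pad (a point): Yellow pad mid-width on the lid's outer face, the place to press: 125 mm from the hinge line, 8 mm off the hinge plane. Lid axes: x from front edge to hinge, z out of the outer face. Pressing here, resistance climbs to 12-18 N as the bolt is pushed aside, eases to some 60% over about 4 mm, falls under 45% as the bolt snaps over; about 1 mm lower a hard stop makes it rise steeply.
- lid_edge (a point): Middle of the lid's front edge, 158 mm from the hinge line, half way through the lid's 8 mm thickness. The lid is 220 mm wide. Its tongue sticks out another 10 mm here.
- brush: Bystander: loose green hand brush, 45 x 165 (y) x 42 mm. Origin under its centre.
- dustpan: Bystander: loose grey plastic dustpan, pan 200 x 220 mm, 45 mm high, handle to its +x. Origin under the pan's centre.
- spray_bottle: Bystander: standing closed red spray bottle with twist cap, 72 mm across, 210 mm tall. Origin under its centre.
- polish_tin: Bystander: brass polish tin, 80 mm across, 50 mm tall.
- pumice: Bystander: grey pumice block 90 x 50 x 40 mm.
- peg_cup: Bystander: white cup, 84 mm across, 95 mm tall.
Things that resemble listed ones, but are neither listed nor needed, are in the scene too. What is meant by the squeegee is not orange, and is the larger of those in its own colour.

How it is judged:
By the outcome, as a careful person would: the job done as asked, in the order asked, and still so for the second after the job is handed in, with the robot touching nothing.
It also fails if it takes over 72 s, if anything falls off the work surface, if the arm or the gripper's body presses on something with over 40 N, if the wrist force passes 120 N, or if a joint passes its speed limit or range.

ROBOT

A 6-joint arm with a two-finger parallel gripper is mounted at the origin on the work surface. World frame = base frame: x ahead of the robot, y to its left, z up, the work surface at z = 0. Lengths are in m, angles in rad, forces in N, time in s.
With the tool pointing down it reaches from about 0.225 to 0.725 m from the base axis. Payload 3.1 kg.
Tool frame: the origin (TCP) lies midway between the tips of the shut fingers; the grasp point (between the pads) lies 19 mm behind it; z points along the fingers, y is the direction in which the jaws open and shut (so a half turn about z gives the same grasp; the last joint's range is limited). The gripper opens to 85 mm and grips with 20 to 120 N. Pads are 22 mm wide; open, the fingers measure 114 mm over their backs; the gripper's body (76 mm by 85 mm) begins 54 mm behind the grasp point. The pads swing forward as they close: fully open they stand 13 mm farther back than shut.
Start: joints at [-1.294, 0.048, 0.099, 1.622, 0, 1.443], TCP at [0.207, -0.483, 0.197] pointing down, gripper open.
Joint ranges: [-2.91, 2.91], [-0.99, 1.94], [-1.21, 1.42], [-2.12, 2.29], [-1.49, 1.47], [-3.14, 3.14]. Speed limits (rad/s): [2.79, 2.79, 3.14, 3.14, 3.14, 3.14].

INTERFACE

Orientations are given as a unit quaternion [x, y, z, w].
In Python, from bench import r, cams gives the robot as it stands. The module is installed in compiled form; this text tells all that it offers.
- The arm moves only by the tool drive_tool, never from a script. Its argument "series" is a list that holds one entry, the list of rows, each a list of 4 numbers: the shift along the tool's x, y, z in mm, then the turn about the tool's z in rad. In form: [[[x, y, z, turn], ...]]. A call has 1 to 12 rows; each row is the pose to reach, as a shift and turn from the pose commanded when the call began, along the tool's axes at that moment; what a row does not reach only later rows make up. A row lasts 1/10 s, in which the tool goes at most 50 mm and 8.59 degrees, less where a joint would pass 70% of its speed; a pose out of reach is approached as far as the arm can. A call with a gripper value outside its range is refused whole. "claw" is the finger opening in mm, from 0 to 85.4, set as the call begins (left out, the last holds). The fingers move at their own pace and stop on an object; "newtons" is the grip in N (left out, the last holds). Time passes only in rows, so rows that repeat a pose let the fingers close. It gives the time, the measured TCP pose, the force and the opening at its end, in the units of the state.
- r.sense(): the state, without advancing time (a new reading comes with each control period).
- cams.camera(name): name is "side" or "top"; returns (picture, depth): 420x560x3 uint8, red, green, blue; 420x560 float32, m along the optical axis (not along the pixel's ray), 0 where there is no reading.
- cams.get_calibration(name): a dict with "intrinsics" (3x3 intrinsics, pixels), "xyz" and "rotation" of the camera in the world. Camera axes: x right, y down, z forward; pixel columns grow to the right and rows downward; lengths in m; the calibration is good to about 2 mm. A picture is of the moment at which its call begins. get_calibration takes no time and is no camera call.
- r.job_done(): hands the job in, once; it reports no verdict.
The state is a dict: "time": time; "qpos": joint angles; "joint_vel": joint speeds; "joint_torque": joint torques, N m; "tool_pos": TCP position; "eef_rot": TCP orientation; "contact_force": force on the tool from outside, world axes, zero at the start; "torque": the same for the moment, N m; "width": finger opening in m.
Only numpy, scipy, OpenCV 4.12 (cv2) and the standard library are available. Lean on these libraries where they do the work, as an engineer would, in place of code of your own. Each camera call takes 0.05 s, during which the arm holds its last target. There are 200 camera calls.

## Working session

There is one attempt and no reset: what is moved stays moved. The work goes in short steps, Python scripts to look and compute and a tool call to move; the robot and the scene stay as the last step left them, time stands still between calls to the robot, and variables do not carry over. Pictures are saved under pics/ and viewed, about 8 in all and at most 12, crops included, and the job is handed in when it is done.

Besides the shell and the picture viewer there is one more tool, called by a JSON object that holds its "api" and its "payload", one argument or row to a line. drive_tool: Moves the arm, as the interface text tells. Its arguments: {"type":"object","properties":{"series":{"type":"array","items":{"type":"array","items":{"type":"array","items":{"type":"number"}}}},"claw":{"type":"number"},"newtons":{"type":"number"}},"required":["series"]}

```bash
mkdir -p pics; ls
cat > h.py <<'E'
import numpy as np, cv2
from bench import r, cams
from scipy.spatial.transform import Rotation as R
def grab(n):
    p,d=cams.camera(n); np.savez(f'{n}.npz',p=p,d=d); return p,d
def load(n):
    z=np.load(f'{n}.npz'); return z['p'],z['d']
def cal(n):
    c=cams.get_calibration(n); Rm=np.array(c['rotation'])
    if Rm.shape!=(3,3): Rm=R.from_quat(Rm).as_matrix()
    return np.array(c['intrinsics']),np.array(c['xyz']),Rm
def pts(n,d):
    K,t,Rm=cal(n); v,u=np.mgrid[:d.shape[0],:d.shape[1]]
    P=np.stack([(u-K[0,2])/K[0,0]*d,(v-K[1,2])/K[1,1]*d,d],-1)
    W=P@Rm.T+t; W[d==0]=np.nan; return W
def ray(n,u,v,z):
    K,t,Rm=cal(n); q=Rm@np.array([(u-K[0,2])/K[0,0],(v-K[1,2])/K[1,1],1]); return t+q*(z-t[2])/q[2]
E
python3 - <<'E'
from h import *
for n in('top','side'):
    p,d=grab(n); cv2.imwrite(f'pics/{n}0.png',p[:,:,::-1]); print(n,cams.get_calibration(n))
print(r.sense())
E
```

```text
pics
top {'intrinsics': array([[492.43912647,   0.        , 275.57213421],
       [  0.        , 492.43912647, 203.41205881],
       [  0.        ,   0.        ,   1.        ]]), 'xyz': array([0.47586202, 0.02507488, 1.39986283]), 'rotation': array([-0.70050772,  0.71312784, -0.01867628,  0.01971849])}
side {'intrinsics': array([[542.56643912,   0.        , 288.850204  ],
       [  0.        , 542.56643912, 210.30031546],
       [  0.        ,   0.        ,   1.        ]]), 'xyz': array([0.33347604, 1.03169032, 1.31809698]), 'rotation': array([-0.08829289,  0.93564307, -0.33964334,  0.03766722])}
{'time': 0.1, 'qpos': array([-1.29380057e+00,  4.86785680e-02,  9.77127332e-02,  1.62197621e+00,
        6.72920012e-06,  1.44300345e+00]), 'joint_vel': array([-7.01472111e-04, -1.85070565e-03,  4.09819670e-03,  3.98360848e-04,
       -9.96025297e-05, -4.44370422e-04]), 'joint_torque': array([ 2.22724782e-03, -3.39851153e+01,  3.20935678e+01,  1.58368150e-02,
       -2.36731412e-04, -5.16564199e-06]), 'tool_pos': array([ 0.20657858, -0.48196549,  0.19611235]), 'eef_rot': array([ 9.79587529e-01,  2.01015228e-01, -7.66073054e-05, -1.07012491e-03]), 'contact_force': array([ 0.82318377,  1.07710674, -0.17536433]), 'torque': array([ 0.04800405, -0.00584353,  0.0140389 ]), 'width': 0.0855379491185938}
```

View pics/top0.png

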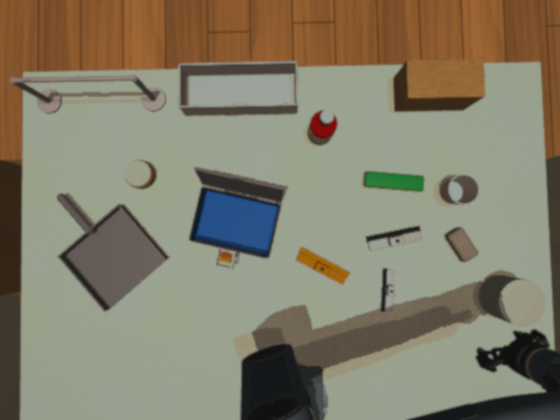

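View pics/side0.png

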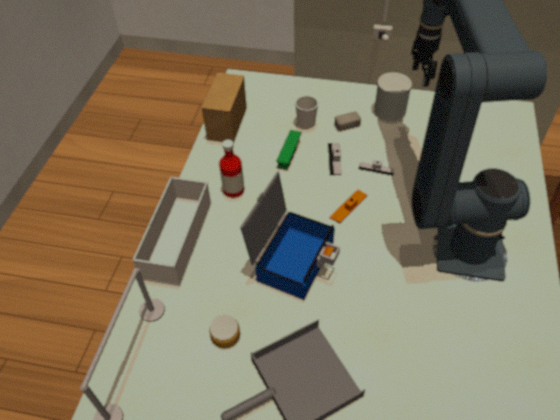

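The top view shows three squeegee-like heads:
- Orange, at (322,265).
- Steel, at (393,239).
- Steel, at (388,290).

The one meant should be the larger steel head, (393,239). The blue box is at (236,220) with its lid behind it, and the catch is at (228,258). I'll measure and confirm in a crop.

Run:
```python
from h import *
p,d=load('top'); W=pts('top',d)
print('table z',np.nanmedian(W[330:400,100:200,2]))
cv2.imwrite('pics/crop1.png',cv2.resize(p[170:330,180:450],None,fx=2.9,fy=2.9,interpolation=cv2.INTER_CUBIC)[:,:,::-1])
Z=W[:,:,2]
for name,(u0,u1,v0,v1) in dict(A=(355,432,215,262),B=(370,405,258,322)).items():
    m=np.zeros(Z.shape,np.uint8); m[v0:v1,u0:u1]=(Z[v0:v1,u0:u1]>0.006)
    n,l,s,c=cv2.connectedComponentsWithStats(m); k=1+np.argmax(s[1:,4]); m=l==k
    X=W[m]; rect=cv2.minAreaRect((X[:,:2]*1000).astype(np.float32)); print(name,m.sum(),rect,'zmax',X[:,2].max())
    b=m&(Z>0.025); print(' block',W[b].mean(0),cv2.minAreaRect((W[b][:,:2]*1000).astype(np.float32)),np.median(W[b][:,2]))
    ang=p[m].astype(int).sum(1); print(' dark centroid',X[ang<150].mean(0),'bright',X[ang>300].mean(0))
hsv=cv2.cvtColor(p,cv2.COLOR_RGB2HSV)
m=(cv2.inRange(hsv,(100,150,30),(130,255,255))>0); X=W[m]; X=X[~np.isnan(X[:,0])]
print('z hist',np.histogram(X[:,2],bins=np.arange(-.01,.1,.01)))
rim=X[(X[:,2]>0.066)&(X[:,2]<0.085)]; print('rim',cv2.minAreaRect((rim[:,:2]*1000).astype(np.float32)))
fl=X[(X[:,2]<0.012)]; print('floor',cv2.minAreaRect((fl[:,:2]*1000).astype(np.float32)))
for nm,(u0,u1,v0,v1) in dict(lid=(190,290,165,205),catch=(210,245,240,275)).items():
    w=W[v0:v1,u0:u1].reshape(-1,3); w=w[w[:,2]>0.085]; print(nm,len(w),w.min(0),w.max(0),w.mean(0))
```

```text
table z 0.0002490984027078147
A 621 ((449.25048828125, -304.2577819824219), (41.92021179199219, 155.1482696533203), 10.649051666259766) zmax 0.04620427442742803
 block [ 0.44138445 -0.30507191  0.03703442] ((441.4845886230469, -306.8614196777344), (23.907381057739258, 41.6909065246582), 11.508461952209473) 0.03717322553700941
 dark centroid [ 0.46100004 -0.30126192  0.00861919] bright [ 0.44083827 -0.3030493   0.01769517]
B 305 ((303.6347351074219, -285.1463928222656), (38.27628707885742, 120.1172103881836), 85.74734497070312) zmax 0.037751261734969566
 block [ 0.30294802 -0.28742866  0.02991714] ((302.7227478027344, -286.7725830078125), (19.599918365478516, 27.7607364654541), 89.58944702148438) 0.029707353834526162
 dark centroid [ 0.31330641 -0.27303678  0.00802046] bright [ 0.30427431 -0.28794567  0.01630503]
z hist (array([ 166, 3295,  216,   43,   44,   34,   41,    9,    1,    1]), array([-0.01,  0.  ,  0.01,  0.02,  0.03,  0.04,  0.05,  0.06,  0.07,
        0.08,  0.09]))
rim ((521.9872436523438, 56.167640686035156), (160.45748901367188, 75.62169647216797), 31.797334671020508)
floor ((500.5254211425781, 138.67547607421875), (210.17462158203125, 139.69912719726562), 76.0152587890625)
lid 1368 [0.55301598 0.00763831 0.08517712] [0.62956227 0.22391694 0.24883048] [0.59097237 0.11493467 0.17860591]
catch 429 [0.37549529 0.11140845 0.08537387] [0.44781962 0.20177847 0.12058223] [0.41394308 0.15956657 0.10213516]
```

View pics/crop1.png

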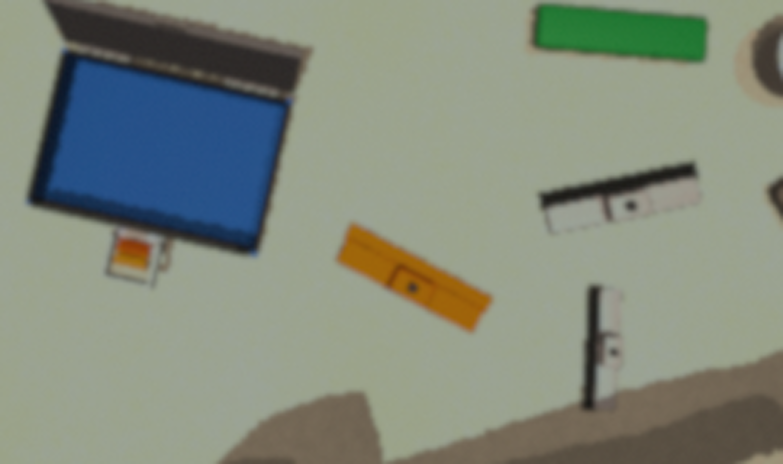

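In the crop, (628,205), which is full-image (393,239), is the steel head at about 155 x 42 mm with a 38 mm high block. (605,350), full-image (388,290), is the smaller one at 120 mm, and (412,285) is orange. The first is the squeegee, with its blade towards +x and a yaw of about +11°. The box floor centre is about (0.5005, 0.1387), at about -14° yaw.

```bash
cat >> h.py <<'E'
def to(target,yaw_y=None):
    """tool-axis shift (mm) to reach world target; yaw_y = wanted world angle (deg) of tool y (mod 180)"""
    s=r.sense(); Rm=R.from_quat(s['eef_rot']).as_matrix()
    sh=Rm.T@(np.array(target)-s['tool_pos'])*1000; o=[]
    if yaw_y is not None:
        a=np.degrees(np.arctan2(Rm[1,1],Rm[0,1])); dd=(yaw_y-a+90)%180-90; o=[round(-np.radians(x),4) for x in(dd,dd-180*np.sign(dd))]
    print('t',round(s['time'],2),'shift',sh.round(1),'turn',o)
BX=np.array([.5005,.1387]); BY=np.radians(-14)
def box(x,y,z): # mm in box frame -> world m
    c,s=np.cos(BY),np.sin(BY); return [BX[0]+(c*x-s*y)/1000,BX[1]+(s*x+c*y)/1000,z/1000]
def inbox(W):
    q=W[...,:2]-BX; c,s=np.cos(BY),np.sin(BY); return np.stack([(c*q[...,0]+s*q[...,1]),(-s*q[...,0]+c*q[...,1]),W[...,2]],-1)*1000
E
python3 - <<'E'
from h import *
to([.4413,-.306,.09],11); 
p,d=load('top'); L=inbox(pts('top',d)[165:205,190:290].reshape(-1,3)); L=L[L[:,2]>85]
L=L[abs(L[:,1])<100]
print('lid fit x=a*z+b',np.polyfit(L[:,2],L[:,0],1),'y',L[:,1].min(),L[:,1].max(),'z',np.percentile(L[:,2],[1,50,99]))
p,d=load('side'); S=inbox(pts('side',d)).reshape(-1,3); 
S=S[(abs(S[:,1])<105)&(S[:,0]>60)&(S[:,0]<140)&(S[:,2]>90)&(S[:,2]<260)]
print('side lid',len(S),np.polyfit(S[:,2],S[:,0],1),np.percentile(S[:,2],[1,99]))
E
```

```text
t 0.1 shift [285.  -69.1 106.3] turn [np.float64(-1.358), np.float64(1.7836)]
lid fit x=a*z+b [ 0.15870241 65.17543306] y -99.96758094440017 99.99488306034091 z [ 87.00829325 185.31240398 243.11460155]
side lid 1815 [ 0.14591134 69.06466457] [ 91.68376826 239.80275509]
```

{"api": "drive_tool", "payload": {
  "series": [
    [[100, -25, 20, -0.4], [200, -50, 50, -0.8], [285, -69, 80, -1.2], [285, -69, 106, -1.358], [285, -69, 106, -1.358], [285, -69, 106, -1.358], [285, -69, 106, -1.358], [285, -69, 106, -1.358], [285, -69, 106, -1.358], [285, -69, 106, -1.358], [285, -69, 106, -1.358], [285, -69, 106, -1.358]]
  ],
  "claw": 60,
  "newtons": 40
}}

```text
time: 1.3
tool_pos: [0.4413, -0.307, 0.0911]
eef_rot: [0.637, 0.771, 0.0, -0.0]
contact_force: [0.3, -0.5, 0.5]
width: 0.0602
```

Run:
```python
from h import *
to([.4413,-.306,.0135],11); s=r.sense(); print(s['qpos'].round(2),s['tool_pos'],s['contact_force'])
p,d=grab('top'); cv2.imwrite('pics/c2.png',cv2.resize(p[180:300,320:480],None,fx=4,fy=4)[:,:,::-1])
p,d=grab('side'); cv2.imwrite('pics/c3.png',cv2.resize(p[100:230,260:430],None,fx=4,fy=4)[:,:,::-1])
```

```text
t 1.3 shift [ 1.   0.2 77.6] turn [np.float64(-0.0025), np.float64(3.1391)]
[-0.73  0.08 -0.07  1.41  0.    0.65] [ 0.44133813 -0.30699314  0.09111494] [ 0.30288145 -0.50258022  0.53832452]
```

View pics/c3.png

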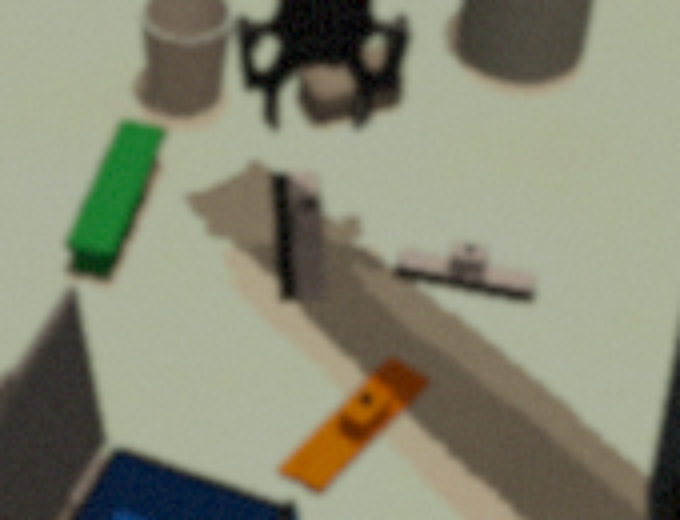

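The gripper is above the steel head, with the fingers at (270,100) and (360,100) straddling it along its x. Next I descend and grip.

{"api": "drive_tool", "payload": {
  "series": [
    [[0.5, 0, 20, 0], [1, 0, 40, 0], [1, 0, 60, 0], [1, 0, 70, 0], [1, 0, 77, 0], [1, 0, 77, 0], [1, 0, 77, 0]]
  ]
}}

```text
time: 2.1
tool_pos: [0.4418, -0.3064, 0.015]
eef_rot: [0.636, 0.772, -0.0, 0.001]
contact_force: [0.3, -0.5, 0.7]
width: 0.0598
```

{"api": "drive_tool", "payload": {
  "series": [
    [[0, 0, 0, 0], [0, 0, 0, 0], [0, 0, 0, 0], [0, 0, 0, 0], [0, 0, 0, 0], [0, 0, 0, 0], [0, 0, 0, 0], [0, 0, 0, 0]]
  ],
  "claw": 10,
  "newtons": 45
}}

```text
time: 2.9
tool_pos: [0.4413, -0.3059, 0.0141]
eef_rot: [0.636, 0.772, -0.0, -0.0]
contact_force: [-0.5, -0.4, -0.0]
width: 0.0103
```

Run:
```python
from h import *
s=r.sense(); print(s['width'],s['tool_pos'])
p,d=grab('top'); a=cv2.resize(p[190:310,330:460],(520,480))
q,d=grab('side'); b=cv2.resize(q[100:220,280:350],(280,480))
cv2.imwrite('pics/c4.png',np.hstack([a,b])[:,:,::-1])
```

```text
0.010287341518265667 [ 0.44129926 -0.30587034  0.01413175]
```

View pics/c4.png

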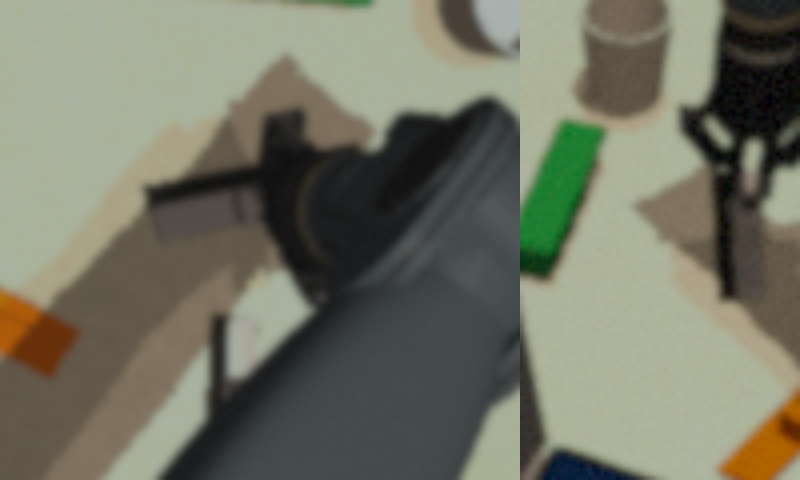

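The picture shows the fingers at (722,190) and (762,175) on either side of the block, yet the width reads 10 mm, not 24. I'll test with a small lift.

{"api": "drive_tool", "payload": {
  "series": [
    [[0, 0, -10, 0], [0, 0, -25, 0], [0, 0, -40, 0], [0, 0, -50, 0], [0, 0, -50, 0], [0, 0, -50, 0]]
  ]
}}

```text
time: 3.6
tool_pos: [0.4418, -0.3063, 0.0649]
eef_rot: [0.636, 0.772, -0.0, 0.001]
contact_force: [-1.0, -0.1, -0.4]
width: 0.0097
```

Run:
```python
from h import *
s=r.sense(); print(s['width'],s['tool_pos'],s['contact_force'])
q,d=grab('side'); cv2.imwrite('pics/c5.png',cv2.resize(q[90:200,270:370],None,fx=5,fy=5)[:,:,::-1])
```

```text
0.009702212022614676 [ 0.44175938 -0.30626428  0.06493732] [-0.99563976 -0.13332807 -0.40977021]
```

View pics/c5.png

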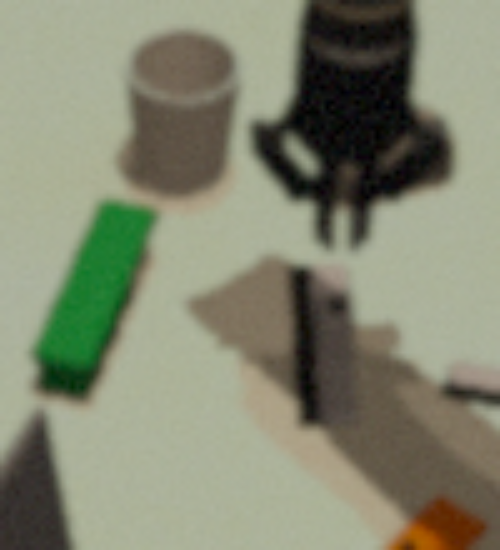

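The fingers closed on nothing, and the head still lies there at (330,340). I'll compare where the fingertips appear with where the TCP projects, and re-measure the block from the side camera.

```bash
cat >> h.py <<'E'
def proj(n,X):
    K,t,Rm=cal(n); c=Rm.T@(np.array(X)-t); return (K@c/c[2])[:2]
E
python3 - <<'E'
from h import *
s=r.sense(); u=proj('side',s['tool_pos']); print('TCP px side',u,'in c5',(u-[270,90])*5)
print('block top expected c5',(proj('side',[.4413,-.306,.038])-[270,90])*5)
q,d=load('side'); W=pts('side',d)
sub=W[90:200,270:370].reshape(-1,3); near=(np.hypot(sub[:,0]-.441,sub[:,1]+.306)<.1)
for lo,hi in((.006,.016),(.02,.045),(.05,.2)):
    m=near&(sub[:,2]>lo)&(sub[:,2]<hi); X=sub[m]; print(lo,hi,m.sum(),X.mean(0),cv2.minAreaRect((X[:,:2]*1000).astype(np.float32)))
for v in range(138,180,3): print(v,(W[v,330:344]*1000).round(0)[::3].tolist())
E
```

```text
TCP px side [337.41967744 145.23862846] in c5 [337.09838719 276.19314232]
block top expected c5 [334.82340543 304.35339476]
0.006 0.016 161 [ 0.44048708 -0.28878727  0.00893334] ((408.4584045410156, -299.0170593261719), (121.80937957763672, 168.876953125), 10.584867477416992)
0.02 0.045 82 [ 0.44267899 -0.30034683  0.03257653] ((442.4253845214844, -304.02484130859375), (23.904680252075195, 48.12055969238281), 9.6151123046875)
0.05 0.2 528 [ 0.44149667 -0.29570029  0.16451151] ((442.2320861816406, -297.8229675292969), (126.1916732788086, 40.984405517578125), 10.106729507446289)
138 [[478.0, -412.0, -5.0], [457.0, -300.0, 99.0], [447.0, -296.0, 104.0], [438.0, -301.0, 102.0], [428.0, -302.0, 102.0]]
141 [[477.0, -405.0, -12.0], [466.0, -401.0, -7.0], [455.0, -395.0, -0.0], [444.0, -397.0, -0.0], [434.0, -406.0, -7.0]]
144 [[473.0, -376.0, -0.0], [462.0, -369.0, 8.0], [452.0, -375.0, 4.0], [443.0, -391.0, -9.0], [432.0, -391.0, -7.0]]
147 [[470.0, -353.0, 7.0], [460.0, -354.0, 8.0], [450.0, -354.0, 10.0], [440.0, -368.0, -1.0], [430.0, -377.0, -8.0]]
150 [[468.0, -339.0, 6.0], [456.0, -
[... 439 characters left out ...]
162 [[461.0, -289.0, -2.0], [450.0, -285.0, 4.0], [440.0, -285.0, 6.0], [429.0, -280.0, 13.0], [420.0, -298.0, -3.0]]
165 [[458.0, -273.0, -0.0], [448.0, -266.0, 9.0], [438.0, -272.0, 5.0], [428.0, -269.0, 9.0], [419.0, -284.0, -4.0]]
168 [[456.0, -258.0, 1.0], [446.0, -251.0, 10.0], [436.0, -257.0, 6.0], [426.0, -256.0, 8.0], [417.0, -269.0, -3.0]]
171 [[454.0, -241.0, 4.0], [444.0, -237.0, 10.0], [434.0, -240.0, 9.0], [nan, nan, nan], [415.0, -256.0, -4.0]]
174 [[452.0, -229.0, 2.0], [442.0, -225.0, 8.0], [433.0, -237.0, -3.0], [423.0, -235.0, 1.0], [413.0, -240.0, -2.0]]
177 [[451.0, -223.0, -6.0], [442.0, -230.0, -11.0], [431.0, -224.0, -3.0], [421.0, -223.0, 0.0], [411.0, -226.0, -1.0]]
```

The block is where I measured it. The fingertips, at c5 (341,245), appear about 6 px above the projected TCP at (337,276), so the real tips seem about 30 mm higher than reported. I'll quantify that with the fingers fully shut.

{"api": "drive_tool", "payload": {
  "series": [
    [[0, 0, 0, 0], [0, 0, 0, 0], [0, 0, 0, 0], [0, 0, 0, 0]]
  ],
  "claw": 0
}}

```text
time: 4.05
tool_pos: [0.4411, -0.3057, 0.0638]
eef_rot: [0.636, 0.772, 0.0, -0.0]
contact_force: [0.2, 0.6, -0.7]
width: -0.0002
```

Run:
```python
from h import *
s=r.sense(); T=s['tool_pos']; print(s['width'],T,s['qpos'].round(4))
q,d=grab('side'); W=pts('side',d)
g=cv2.cvtColor(q,cv2.COLOR_RGB2GRAY)
for v in range(128,152): print(v,g[v,330:348].tolist(),(np.nanmedian(W[v,336:340],axis=0)*1000).round(0))
for dz in (0,.01,.02,.03,.04): print(dz,proj('side',T+[0,0,dz]).round(1),proj('side',T+[0,.011,dz]).round(1))
```

```text
-0.00021371549431254243 [ 0.44114541 -0.30571894  0.06380672] [-0.731   0.0915 -0.1203  1.3597  0.      0.6478]
128 [33, 9, 16, 18, 7, 15, 19, 14, 16, 23, 21, 7, 3, 10, 12, 13, 15, 28] [ 445. -298.  146.]
129 [78, 48, 53, 50, 36, 21, 20, 23, 6, 17, 6, 23, 12, 33, 50, 56, 51, 56] [ 445. -296.  144.]
130 [118, 103, 104, 101, 80, 40, 14, 13, 22, 13, 15, 13, 46, 72, 103, 110, 107, 109] [ 444. -298.  138.]
131 [153, 147, 149, 143, 111, 62, 31, 16, 27, 32, 21, 26, 67, 115, 145, 153, 151, 149] [ 444. -295.  137.]
132 [170, 167, 169, 158, 129, 69, 32, 31, 39, 39, 39, 44, 86, 143, 163, 172, 171, 168] [ 443. -290.  137.]
133 [174, 173, 172, 164, 131, 71, 40, 41, 44, 47, 45, 46, 97, 149, 170, 175, 172, 173] [ 443. -294.  128.]
134 [173, 173, 175, 165, 132, 77, 36, 42, 45, 47, 47, 56, 101, 151, 167, 174, 174, 173] [ 443. -293.  125.]
135 [173, 175, 174, 165, 131, 75, 42, 49, 53, 53, 40, 51, 101, 145, 170, 173, 173, 175] [ 442. -292.  121.]
136 [172, 173, 174, 163, 131, 82, 50, 54, 41, 52, 44, 57, 106, 150, 169, 175, 173, 173] [ 442. -292.  117.]
137 [171, 175, 174, 164, 135, 92, 59, 49, 46, 49, 
[... 1070 characters left out ...]
  6.]
147 [21, 42, 75, 82, 93, 107, 118, 125, 133, 140, 158, 170, 172, 174, 172, 174, 174, 173] [ 444. -359.    6.]
148 [20, 40, 68, 82, 83, 89, 88, 92, 104, 121, 149, 166, 170, 173, 174, 173, 173, 175] [ 442. -326.   33.]
149 [28, 43, 55, 73, 69, 69, 68, 65, 71, 100, 140, 161, 173, 173, 174, 173, 172, 173] [ 441. -318.   36.]
150 [14, 32, 57, 66, 68, 61, 47, 36, 50, 84, 128, 160, 169, 172, 172, 172, 174, 172] [ 440. -310.   39.]
151 [15, 27, 51, 59, 62, 53, 41, 39, 49, 84, 126, 155, 171, 175, 172, 173, 173, 173] [ 439. -305.   39.]
0 [337.4 145.3] [337.  147.6]
0.01 [337.6 143.1] [337.2 145.4]
0.02 [337.8 140.9] [337.3 143.2]
0.03 [338.  138.7] [337.5 140.9]
0.04 [338.1 136.4] [337.7 138.7]
```

With the fingers shut, the tips end at row ~139.5, which puts them about 31 mm above the reported TCP. I'll open and lower further in small steps, watching the force.

{"api": "drive_tool", "payload": {
  "series": [
    [[0, 0, 0, 0], [0, 0, 0, 0], [0, 0, 0, 0], [0, 0, 20, 0], [0, 0, 40, 0], [0, 0, 50, 0], [0, 0, 54, 0], [0, 0, 57, 0], [0, 0, 57, 0]]
  ],
  "claw": 60
}}

```text
time: 5.0
tool_pos: [0.4416, -0.3061, 0.0076]
eef_rot: [0.636, 0.772, -0.0, 0.0]
contact_force: [-0.7, 0.3, 0.3]
width: 0.0602
```

{"api": "drive_tool", "payload": {
  "series": [
    [[0, 0, 2, 0], [0, 0, 4, 0], [0, 0, 6, 0], [0, 0, 8, 0], [0, 0, 8, 0]]
  ]
}}

```text
time: 5.5
tool_pos: [0.4411, -0.3057, -0.0012]
eef_rot: [0.636, 0.772, 0.0, -0.0]
contact_force: [-0.2, -0.8, -0.7]
width: 0.06
```

{"api": "drive_tool", "payload": {
  "series": [
    [[0, 0, 2, 0], [0, 0, 4, 0], [0, 0, 6, 0], [0, 0, 6, 0]]
  ]
}}

```text
time: 5.9
tool_pos: [0.4411, -0.3056, -0.0073]
eef_rot: [0.636, 0.772, 0.0, -0.0]
contact_force: [-0.4, 0.3, -0.2]
width: 0.0599
```

{"api": "drive_tool", "payload": {
  "series": [
    [[0, 0, 2, 0], [0, 0, 4, 0], [0, 0, 6, 0], [0, 0, 8, 0], [0, 0, 9, 0], [0, 0, 9, 0]]
  ]
}}

```text
time: 6.5
tool_pos: [0.4412, -0.3058, -0.0161]
eef_rot: [0.636, 0.772, 0.0, -0.0]
contact_force: [0.0, 0.0, 0.0]
width: 0.0601
```

{"api": "drive_tool", "payload": {
  "series": [
    [[0, 0, 0, 0], [0, 0, 0, 0], [0, 0, 0, 0], [0, 0, 0, 0], [0, 0, 0, 0], [0, 0, 0, 0], [0, 0, 0, 0]]
  ],
  "claw": 10,
  "newtons": 45
}}

```text
time: 7.2
tool_pos: [0.4415, -0.3061, -0.0155]
eef_rot: [0.636, 0.772, -0.0, 0.0]
contact_force: [0.1, -0.2, 1.9]
width: 0.0228
```

Gripped: the opening is 22.8 mm. Lifting next.

{"api": "drive_tool", "payload": {
  "series": [
    [[0, 0, -5, 0], [0, 0, -15, 0], [0, 0, -40, 0], [0, 0, -70, 0], [0, 0, -105, 0], [0, 0, -140, 0], [0, 0, -165, 0], [0, 0, -180, 0], [0, 0, -180, 0], [0, 0, -180, 0]]
  ]
}}

```text
time: 8.2
tool_pos: [0.4413, -0.3059, 0.1642]
eef_rot: [0.636, 0.772, 0.0, 0.0]
contact_force: [-0.3, 0.3, -2.7]
width: 0.0232
```

Run:
```python
from h import *
s=r.sense(); print(s['width'],s['tool_pos'],s['contact_force'],s['torque'],s['qpos'].round(2))
q,d=grab('side'); W=pts('side',d); T=s['tool_pos']
cv2.imwrite('pics/c6.png',cv2.resize(q[60:200,260:400],None,fx=4,fy=4)[:,:,::-1])
# held head: points below the tips
m=(np.hypot(W[...,0]-T[0],W[...,1]-T[1])<.1)&(W[...,2]>.1)&(W[...,2]<T[2]+.03)
X=W[m]; print(len(X),np.percentile(X[:,2],[2,20,50,90]),cv2.minAreaRect((X[:,:2]*1000).astype(np.float32)))
to(box(-8,0,T[2]*1000),-14)
```

```text
0.023161202118593398 [ 0.44133068 -0.3058799   0.16417637] [-0.25197373  0.26262725 -2.71321576] [0.05580903 0.03163181 0.00155696] [-0.73  0.07  0.06  1.56  0.    0.65]
263 [0.17823799 0.18222048 0.18515659 0.1892823 ] ((449.06451416015625, -300.62237548828125), (41.841739654541016, 155.62322998046875), 10.73686408996582)
t 8.25 shift [428.  136.1  -0.6] turn [np.float64(0.4364), np.float64(-2.7052)]
```

View pics/c6.png

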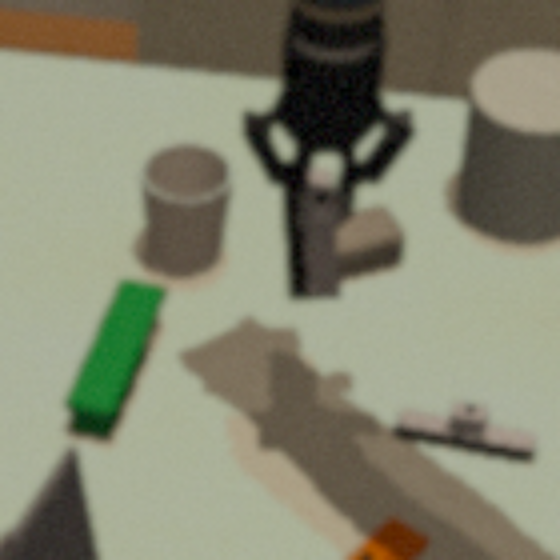

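The head at (320,240) is held level with the block between the fingers, at about 0.28 kg. Its underside sits about 16 mm above the reported TCP. I carry it over the box next.

{"api": "drive_tool", "payload": {
  "series": [
    [[30, 10, 0, 0.06], [75, 24, 0, 0.16], [120, 38, 0, 0.28], [165, 52, 0, 0.38], [210, 67, 0, 0.436], [255, 81, 0, 0.436], [300, 95, 0, 0.436], [345, 110, 0, 0.436], [385, 122, 0, 0.436], [415, 132, 0, 0.436], [428, 136, 0, 0.436], [428, 136, 0, 0.436]]
  ]
}}

```text
time: 9.45
tool_pos: [0.4921, 0.1414, 0.1624]
eef_rot: [0.787, 0.617, -0.001, -0.001]
contact_force: [-0.2, -1.4, -1.5]
width: 0.0231
```

Run:
```python
from h import *
s=r.sense(); T=s['tool_pos']; print(s['width'],T,s['contact_force'],s['qpos'].round(2))
to(box(-8,0,-9),-14)
q,d=grab('side'); W=pts('side',d)
cv2.imwrite('pics/c7.png',cv2.resize(q[140:310,200:400],None,fx=3.5,fy=3.5)[:,:,::-1])
B=inbox(W); m=(B[...,2]>165)&(B[...,2]<200)&(abs(B[...,1])<100)&(abs(B[...,0])<60)
X=B[m]; print(len(X),cv2.minAreaRect(X[:,:2].astype(np.float32)),np.percentile(X[:,2],[5,50,95]))
```

```text
0.023146841455620903 [0.49206898 0.14142086 0.16244256] [-0.23996941 -1.40143705 -1.47147198] [ 0.15  0.01 -0.01  1.56 -0.    1.96]
t 9.45 shift [ -0.4   1.3 171.4] turn [np.float64(0.0033), np.float64(-3.1383)]
397 ((-3.0321731567382812, 3.9106292724609375), (150.96998596191406, 45.60090637207031), 89.30403137207031) [178.6704131  184.80691003 194.68045814]
```

View pics/c7.png

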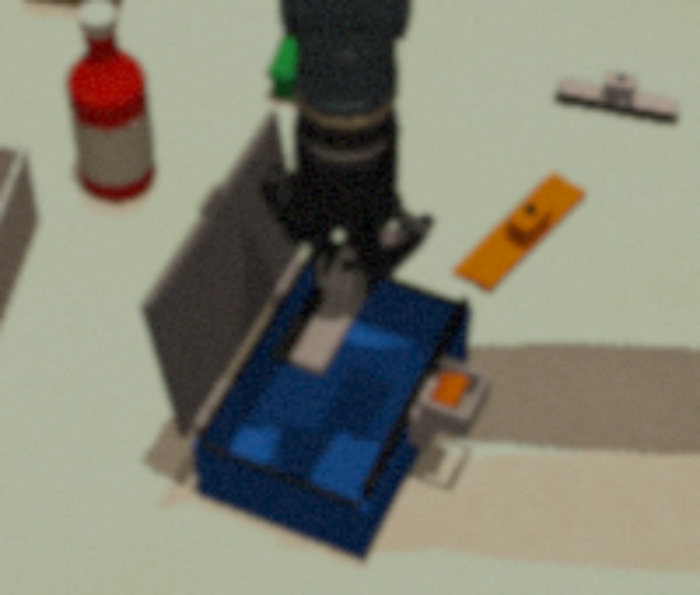

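The head hangs level over the box, clear of the lid at (200,290). The gripper's knuckles are wide, so I'll check them against the catch at (455,390) and the lid before lowering.

Run:
```python
from h import *
q,d=load('side'); B=inbox(pts('side',d)); g=q.astype(int).sum(2)
for z in range(200,330,10):
    m=(B[...,2]>z)&(B[...,2]<z+10)&(abs(B[...,1])<45)&(g<130)&(B[...,0]>-110)&(B[...,0]<75)
    X=B[m]; 
    if len(X)>5: print(z-163-31,'above real TCP: x rel', np.percentile(X[:,0],[2,98])+8,len(X))
m=(B[...,0]<-70)&(B[...,0]>-130)&(abs(B[...,1])<40)&(B[...,2]>60)&(B[...,2]<140); print('catch',np.percentile(B[m],[3,97],axis=0))
```

```text
6 above real TCP: x rel [-25.29645383  22.75857468] 9
16 above real TCP: x rel [-25.80863271  23.01766312] 29
26 above real TCP: x rel [-25.92546317  22.71959373] 26
36 above real TCP: x rel [-33.80115319  28.22261694] 24
46 above real TCP: x rel [-39.81977754  41.54155669] 75
56 above real TCP: x rel [-41.80846052  44.92930456] 64
66 above real TCP: x rel [-47.11703818  53.12825626] 71
76 above real TCP: x rel [-50.69915834  56.54084102] 71
86 above real TCP: x rel [-56.91725298  61.83785202] 97
96 above real TCP: x rel [-58.87101343  61.81915678] 113
106 above real TCP: x rel [-41.60132515  40.29499974] 42
116 above real TCP: x rel [-38.06200185 -27.84550077] 17
126 above real TCP: x rel [-37.59908767  22.82026351] 40
catch [[-120.64400902  -23.81079663   66.74247996]
 [ -71.51320644   29.94351993  114.2011726 ]]
```

Moving 5 mm towards the lid leaves clearance on both sides. Lowering next.

{"api": "drive_tool", "payload": {
  "series": [
    [[0, 6, 10, 0], [0, 6, 35, 0], [0, 6, 65, 0], [0, 6, 95, 0], [0, 6, 120, 0], [0, 6, 140, 0], [0, 6, 152, 0], [0, 6, 160, 0], [0, 6, 165, 0], [0, 6, 167, 0], [0, 6, 167, 0]]
  ]
}}

```text
time: 10.6
tool_pos: [0.4997, 0.1387, -0.0022]
eef_rot: [0.788, 0.616, 0.001, 0.0]
contact_force: [-0.5, 0.2, -2.8]
width: 0.0228
```

{"api": "drive_tool", "payload": {
  "series": [
    [[0, 0, 1, 0], [0, 0, 2, 0], [0, 0, 3, 0], [0, 0, 3, 0]]
  ]
}}

```text
time: 11.0
tool_pos: [0.499, 0.1388, -0.0058]
eef_rot: [0.788, 0.616, 0.0, 0.0]
contact_force: [0.1, 0.5, -1.9]
width: 0.023
```

{"api": "drive_tool", "payload": {
  "series": [
    [[0, 0, 1, 0], [0, 0, 2, 0], [0, 0, 3, 0], [0, 0, 3, 0]]
  ]
}}

```text
time: 11.4
tool_pos: [0.4988, 0.1387, -0.0091]
eef_rot: [0.788, 0.616, -0.0, -0.0]
contact_force: [-0.5, 0.1, -2.0]
width: 0.0229
```

{"api": "drive_tool", "payload": {
  "series": [
    [[0, 0, 0.5, 0], [0, 0, 1, 0], [0, 0, 1.5, 0], [0, 0, 1.5, 0]]
  ]
}}

```text
time: 11.8
tool_pos: [0.4989, 0.1387, -0.0104]
eef_rot: [0.788, 0.616, -0.0, -0.0]
contact_force: [0.6, -0.3, -1.6]
width: 0.0232
```

{"api": "drive_tool", "payload": {
  "series": [
    [[0, 0, 0.5, 0], [0, 0, 1, 0], [0, 0, 1, 0]]
  ]
}}

```text
time: 12.1
tool_pos: [0.499, 0.1387, -0.0105]
eef_rot: [0.788, 0.616, 0.0, 0.0]
contact_force: [-2.9, -1.3, 4.9]
width: 0.0228
```

{"api": "drive_tool", "payload": {
  "series": [
    [[0, 0, 0.4, 0], [0, 0, 0.8, 0], [0, 0, 0.8, 0]]
  ]
}}

```text
time: 12.4
tool_pos: [0.4991, 0.1387, -0.0105]
eef_rot: [0.788, 0.616, 0.0, 0.0]
contact_force: [-3.9, -0.9, 7.3]
width: 0.023
```

The head is touching the floor (about 8 N). Releasing, then rising straight up.

{"api": "drive_tool", "payload": {
  "series": [
    [[0, 0, -0.8, 0], [0, 0, -0.8, 0], [0, 0, -0.8, 0], [0, 0, -0.8, 0], [0, 0, -0.8, 0]]
  ],
  "claw": 42
}}

```text
time: 12.9
tool_pos: [0.4989, 0.1387, -0.0116]
eef_rot: [0.788, 0.616, -0.0, -0.0]
contact_force: [-0.3, 0.4, -0.0]
width: 0.0422
```

{"api": "drive_tool", "payload": {
  "series": [
    [[0, 0, -5, 0], [0, 0, -20, 0], [0, 0, -45, 0], [0, 0, -80, 0], [0, 0, -115, 0], [0, 0, -150, 0], [0, 0, -185, 0], [0, 0, -220, 0], [0, 0, -250, 0], [0, 0, -270, 0], [0, 0, -280, 0], [0, 0, -280, 0]]
  ]
}}

```text
time: 14.1
tool_pos: [0.4999, 0.1388, 0.2705]
eef_rot: [0.788, 0.616, 0.001, 0.001]
contact_force: [-0.1, -0.5, -0.3]
width: 0.0419
```

Run:
```python
from h import *
s=r.sense(); T=s['tool_pos']; print(s['width'],T,s['contact_force'],s['qpos'].round(2))
q,d=grab('side'); W=pts('side',d)
cv2.imwrite('pics/c8.png',cv2.resize(q[140:310,200:400],None,fx=3,fy=3)[:,:,::-1])
B=inbox(W); g=cv2.cvtColor(q,cv2.COLOR_RGB2HSV)
m=(B[...,2]>2)&(B[...,2]<60)&(abs(B[...,1])<98)&(abs(B[...,0])<62)&(g[...,1]<110)
X=B[m]; print(len(X),cv2.minAreaRect(X[:,:2].astype(np.float32)),np.percentile(X[:,2],[5,50,95]))
L=B[(abs(B[...,1])<90)&(B[...,0]>70)&(B[...,0]<130)&(B[...,2]>95)&(B[...,2]<225)]; print('lid slope',np.polyfit(L[:,2],L[:,0],1))
to(box(150,0,T[2]*1000),-14)
```

```text
0.041870156435871796 [0.49986245 0.13884959 0.27047044] [-0.08930512 -0.47746025 -0.34038627] [0.14 0.06 0.26 1.77 0.   1.96]
531 ((4.413576126098633, -7.250648498535156), (41.34619140625, 150.35691833496094), 0.10093533247709274) [ 4.46460693 13.30750726 41.45359861]
lid slope [ 0.13858057 70.05167391]
t 14.15 shift [  0.2 151.2  -1.5] turn [np.float64(0.0003), np.float64(-3.1412)]
```

View pics/c8.png

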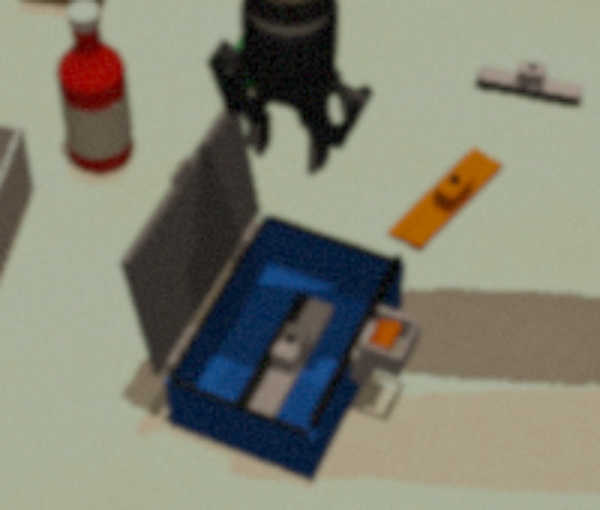

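The head lies flat on the floor at (290,355), parallel to the sides, and the lid hasn't moved. Next I shut the fingers, go over and behind the lid, and come down on its back.

{"api": "drive_tool", "payload": {
  "series": [
    [[0, 10, -10, 0], [0, 40, -15, 0], [0, 75, -15, 0], [0, 110, -15, 0], [0, 140, -10, 0], [0, 151, 0, 0], [0, 151, 0, 0], [0, 151, 25, 0], [0, 151, 55, 0], [0, 151, 80, 0], [0, 151, 95, 0], [0, 151, 95, 0]]
  ],
  "claw": 0
}}

```text
time: 15.35
tool_pos: [0.6417, 0.1029, 0.1705]
eef_rot: [0.788, 0.616, -0.003, -0.002]
contact_force: [-0.3, 0.6, -0.5]
width: -0.0001
```

Run:
```python
from h import *
s=r.sense(); T=s['tool_pos']; b=inbox(T); print(s['width'],b.round(1),s['contact_force'].round(2),s['qpos'].round(2))
print(R.from_quat(s['eef_rot']).as_matrix().round(3).tolist())
zr=31
for th in [1.7,1.6,1.5,1.4,1.3,1.2,1.1,1.0,.9,.8,.7,.6,.5,.4,.3,.25,.2]:
    d=125; C=np.array([79-d*np.cos(th)+8*np.sin(th)+14,78+d*np.sin(th)+8*np.cos(th)])
    print(th,'y',round(C[0]-b[0],1),'z',round((b[2]+zr)-C[1],1))
```

```text
-0.00013138202656064893 [145.7  -0.6 170.5] [-0.31  0.59 -0.5 ] [0.06 0.39 0.45 1.63 0.   1.87]
[[0.241, 0.971, -0.007], [0.971, -0.241, -0.0], [-0.002, -0.007, -1.0]]
1.7 y -28.6 z 0.6
1.6 y -41.0 z -1.2
1.5 y -53.5 z -1.8
1.4 y -66.0 z -1.0
1.3 y -78.4 z 0.9
1.2 y -90.5 z 4.1
1.1 y -102.2 z 8.5
1.0 y -113.5 z 14.0
0.9 y -124.1 z 20.6
0.8 y -134.0 z 28.3
0.7 y -143.1 z 36.9
0.6 y -151.3 z 46.3
0.5 y -158.5 z 56.5
0.4 y -164.7 z 67.5
0.3 y -169.7 z 78.9
0.25 y -171.8 z 84.8
0.2 y -173.6 z 90.8
```

{"api": "drive_tool", "payload": {
  "series": [
    [[0, -4, 0, 0], [0, -8, 0, 0], [0, -12, 0, 0], [0, -16, 0, 0], [0, -20, 0, 0], [0, -24, 0, 0], [0, -30, 0, 0], [0, -36, 0, 0], [0, -42, 0, 0], [0, -48, 0, 0], [0, -54, 0, 0], [0, -54, 0, 0]]
  ]
}}

```text
time: 16.55
tool_pos: [0.592, 0.1156, 0.1737]
eef_rot: [0.788, 0.616, -0.0, -0.0]
contact_force: [0.8, -0.5, 0.8]
width: -0.0003
```

Run:
```python
from h import *
s=r.sense(); T=s['tool_pos']; b=inbox(T); print(b.round(1),s['contact_force'].round(2))
q,d=grab('side'); B=inbox(pts('side',d))
L=B[(abs(B[...,1])<105)&(abs(B[...,1])>60)&(B[...,0]>20)&(B[...,0]<130)&(B[...,2]>100)&(B[...,2]<225)]; print(len(L),'lid slope',np.polyfit(L[:,2],L[:,0],1))
for th in [1.6,1.5,1.4,1.3,1.2,1.1,1.0,.9,.8,.7,.6,.5,.4,.35,.3,.25,.2]:
    C=np.array([79-125*np.cos(th)+8*np.sin(th)+14,78+125*np.sin(th)+8*np.cos(th)])
    print(th,'y',round(C[0]-b[0],1),'z',round((b[2]+31)-C[1],1))
```

```text
[ 94.4  -0.3 173.7] [ 0.84 -0.52  0.79]
367 lid slope [-5.34748074e-02  8.47148111e+01]
1.6 y 10.3 z 2.0
1.5 y -2.2 z 1.5
1.4 y -14.7 z 2.2
1.3 y -27.1 z 4.2
1.2 y -39.2 z 7.3
1.1 y -50.9 z 11.7
1.0 y -62.2 z 17.2
0.9 y -72.8 z 23.9
0.8 y -82.7 z 31.5
0.7 y -91.8 z 40.1
0.6 y -100.0 z 49.6
0.5 y -107.2 z 59.8
0.4 y -113.4 z 70.7
0.35 y -116.1 z 76.4
0.3 y -118.4 z 82.2
0.25 y -120.5 z 88.1
0.2 y -122.3 z 94.1
```

The lid follows: measured angle about 1.52, predicted 1.51. I continue along the arc.

{"api": "drive_tool", "payload": {
  "series": [
    [[0, -8, 2, 0], [0, -15, 2, 0], [0, -27, 4, 0], [0, -39, 7, 0], [0, -51, 12, 0], [0, -62, 17, 0], [0, -73, 24, 0], [0, -83, 31, 0], [0, -92, 40, 0], [0, -100, 50, 0], [0, -104, 55, 0], [0, -104, 55, 0]]
  ]
}}

```text
time: 17.8
tool_pos: [0.4906, 0.1405, 0.1176]
eef_rot: [0.788, 0.616, -0.001, -0.001]
contact_force: [0.7, -0.1, 0.7]
width: 0.0001
```

Run:
```python
from h import *
s=r.sense(); T=s['tool_pos']; b=inbox(T); print(b.round(1),s['contact_force'].round(2))
q,d=grab('side'); B=inbox(pts('side',d)); cv2.imwrite('pics/c9.png',cv2.resize(q[140:310,200:400],None,fx=3,fy=3)[:,:,::-1])
L=B[(B[...,1]<108)&(B[...,1]>50)&(B[...,0]>-60)&(B[...,0]<75)&(B[...,2]>85)&(B[...,2]<200)]; pf=np.polyfit(L[:,0],L[:,2],1); print(len(L),'lid',pf,np.arctan(-pf[0]))
for th in [.6,.5,.45,.4,.35,.3,.25,.2,.15]:
    C=np.array([79-125*np.cos(th)+8*np.sin(th)+14,78+125*np.sin(th)+8*np.cos(th)])
    print(th,'y',round(C[0]-b[0],1),'z',round((b[2]+31)-C[1],1))
```

```text
[-10.1  -0.7 117.6] [ 0.65 -0.12  0.71]
683 lid [ -0.64028073 137.59162384] 0.569512322486884
0.6 y 4.4 z -6.5
0.5 y -2.8 z 3.7
0.45 y -6.0 z 9.1
0.4 y -9.0 z 14.6
0.35 y -11.6 z 20.3
0.3 y -14.0 z 26.1
0.25 y -16.1 z 32.0
0.2 y -17.9 z 38.0
0.15 y -19.4 z 44.1
```

View pics/c9.png

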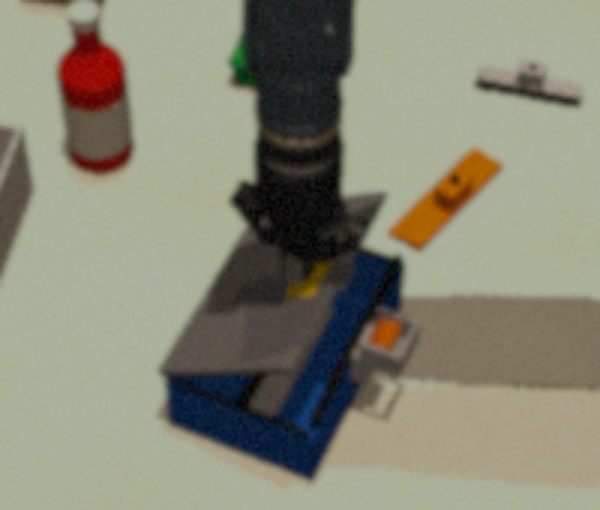

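The lid is at about 0.55, with the fingertips at the yellow pad (310,280) and the catch at (387,333) clear of the gripper. I continue down to just above the seal.

{"api": "drive_tool", "payload": {
  "series": [
    [[0, -4, 4, 0], [0, -8, 9, 0], [0, -11, 14, 0], [0, -13, 19, 0], [0, -15, 24, 0], [0, -17, 28, 0], [0, -19, 32, 0], [0, -20, 35, 0], [0, -21, 37, 0], [0, -21, 37, 0]]
  ]
}}

```text
time: 18.85
tool_pos: [0.4714, 0.1454, 0.0813]
eef_rot: [0.788, 0.616, -0.0, -0.0]
contact_force: [-0.8, 0.1, -0.5]
width: -0.0002
```

{"api": "drive_tool", "payload": {
  "series": [
    [[0, -0.5, 1, 0], [0, -1, 2, 0], [0, -1, 2, 0]]
  ]
}}

```text
time: 19.15
tool_pos: [0.4709, 0.1457, 0.0797]
eef_rot: [0.788, 0.616, 0.0, 0.0]
contact_force: [0.1, 0.2, -1.3]
width: -0.0
```

{"api": "drive_tool", "payload": {
  "series": [
    [[0, -0.5, 1, 0], [0, -1, 2, 0], [0, -1, 2, 0]]
  ]
}}

```text
time: 19.45
tool_pos: [0.4697, 0.146, 0.0776]
eef_rot: [0.788, 0.616, -0.0, -0.0]
contact_force: [0.5, 0.0, 0.6]
width: -0.0001
```

{"api": "drive_tool", "payload": {
  "series": [
    [[0, -0.3, 1, 0], [0, -0.5, 2, 0], [0, -0.5, 2, 0]]
  ]
}}

```text
time: 19.75
tool_pos: [0.4692, 0.1461, 0.0755]
eef_rot: [0.788, 0.616, -0.0, -0.0]
contact_force: [0.3, -0.0, 0.0]
width: -0.0002
```

{"api": "drive_tool", "payload": {
  "series": [
    [[0, 0, 1, 0], [0, 0, 2, 0], [0, 0, 2, 0]]
  ]
}}

```text
time: 20.05
tool_pos: [0.4693, 0.1461, 0.0735]
eef_rot: [0.788, 0.616, -0.0, -0.0]
contact_force: [-0.5, 0.5, 0.4]
width: -0.0002
```

{"api": "drive_tool", "payload": {
  "series": [
    [[0, 0, 1, 0], [0, 0, 2, 0], [0, 0, 2, 0]]
  ]
}}

```text
time: 20.35
tool_pos: [0.4693, 0.1461, 0.0715]
eef_rot: [0.788, 0.616, -0.0, -0.0]
contact_force: [0.2, 1.2, -0.7]
width: -0.0003
```

{"api": "drive_tool", "payload": {
  "series": [
    [[0, 0, 0.5, 0], [0, 0, 1, 0], [0, 0, 1, 0]]
  ]
}}

```text
time: 20.65
tool_pos: [0.4694, 0.1461, 0.0706]
eef_rot: [0.788, 0.616, -0.0, -0.0]
contact_force: [-0.4, -0.9, -0.3]
width: 0.0001
```

{"api": "drive_tool", "payload": {
  "series": [
    [[0, 0, 0.5, 0], [0, 0, 1, 0], [0, 0, 1, 0]]
  ]
}}

```text
time: 20.95
tool_pos: [0.4694, 0.1461, 0.0697]
eef_rot: [0.788, 0.616, 0.0, -0.0]
contact_force: [0.2, -0.1, -0.6]
width: -0.0
```

{"api": "drive_tool", "payload": {
  "series": [
    [[0, 0, 0.5, 0], [0, 0, 1, 0], [0, 0, 1, 0]]
  ]
}}

```text
time: 21.25
tool_pos: [0.4695, 0.1461, 0.0693]
eef_rot: [0.788, 0.616, 0.0, 0.0]
contact_force: [-1.1, -0.3, 4.5]
width: 0.0001
```

{"api": "drive_tool", "payload": {
  "series": [
    [[0, 0, 0.5, 0], [0, 0, 1, 0], [0, 0, 1, 0]]
  ]
}}

```text
time: 21.55
tool_pos: [0.4695, 0.1461, 0.0691]
eef_rot: [0.788, 0.616, 0.0, 0.0]
contact_force: [-2.7, -0.3, 8.2]
width: 0.0
```

{"api": "drive_tool", "payload": {
  "series": [
    [[0, 0, 0.5, 0], [0, 0, 1, 0], [0, 0, 1, 0]]
  ]
}}

```text
time: 21.85
tool_pos: [0.4694, 0.1462, 0.0683]
eef_rot: [0.788, 0.616, 0.0, 0.0]
contact_force: [-3.9, -1.3, 8.5]
width: 0.0003
```

Run:
```python
from h import *
s=r.sense(); T=s['tool_pos']; b=inbox(T); print(b.round(1),s['contact_force'].round(2))
q,d=grab('side'); B=inbox(pts('side',d))
L=B[(B[...,1]<108)&(B[...,1]>50)&(B[...,0]>-65)&(B[...,0]<75)&(B[...,2]>70)&(B[...,2]<200)]; pf=np.polyfit(L[:,0],L[:,2],1); print(len(L),'lid',pf,np.arctan(-pf[0]),'z at pad',np.polyval(pf,-46))
```

```text
[-32.   -0.3  68.3] [-3.86 -1.28  8.54]
917 lid [-0.12840495 94.09411645] 0.1277061437003235 z at pad 100.0007441498486
```

The lid met the seal at about 0.12 rad (100 mm at the pad). I press on in fine steps.

{"api": "drive_tool", "payload": {
  "series": [
    [[0, 0, 0.4, 0], [0, 0, 0.8, 0], [0, 0, 0.8, 0]]
  ]
}}

```text
time: 22.2
tool_pos: [0.4693, 0.1462, 0.0677]
eef_rot: [0.788, 0.616, 0.0, 0.0]
contact_force: [-3.7, -0.7, 10.1]
width: 0.0002
```

{"api": "drive_tool", "payload": {
  "series": [
    [[0, 0, 0.4, 0], [0, 0, 0.8, 0], [0, 0, 0.8, 0]]
  ]
}}

```text
time: 22.5
tool_pos: [0.4692, 0.1463, 0.0671]
eef_rot: [0.788, 0.616, 0.0, -0.0]
contact_force: [-4.9, 0.0, 10.4]
width: -0.0001
```

{"api": "drive_tool", "payload": {
  "series": [
    [[0, 0, 0.4, 0], [0, 0, 0.8, 0], [0, 0, 0.8, 0]]
  ]
}}

```text
time: 22.8
tool_pos: [0.4691, 0.1463, 0.0665]
eef_rot: [0.788, 0.616, 0.0, -0.0]
contact_force: [-5.1, -1.2, 11.9]
width: -0.0
```

{"api": "drive_tool", "payload": {
  "series": [
    [[0, 0, 0.4, 0], [0, 0, 0.8, 0], [0, 0, 0.8, 0]]
  ]
}}

```text
time: 23.1
tool_pos: [0.4691, 0.1463, 0.0663]
eef_rot: [0.788, 0.616, 0.0, -0.0]
contact_force: [-7.3, -1.6, 14.4]
width: -0.0001
```

{"api": "drive_tool", "payload": {
  "series": [
    [[0, 0, 0.4, 0], [0, 0, 0.8, 0], [0, 0, 0.8, 0]]
  ]
}}

```text
time: 23.4
tool_pos: [0.4689, 0.1463, 0.0654]
eef_rot: [0.788, 0.616, 0.0, -0.0]
contact_force: [-5.9, -0.9, 12.0]
width: -0.0004
```

{"api": "drive_tool", "payload": {
  "series": [
    [[0, 0, 0.4, 0], [0, 0, 0.8, 0], [0, 0, 0.8, 0]]
  ]
}}

```text
time: 23.7
tool_pos: [0.4685, 0.1464, 0.0635]
eef_rot: [0.788, 0.616, -0.0, -0.001]
contact_force: [-4.9, -0.9, 11.0]
width: 0.0
```

{"api": "drive_tool", "payload": {
  "series": [
    [[0, 0, 0.2, 0], [0, 0, 0.4, 0], [0, 0, 0.4, 0]]
  ]
}}

```text
time: 24.0
tool_pos: [0.4684, 0.1464, 0.0628]
eef_rot: [0.788, 0.616, -0.0, -0.001]
contact_force: [-4.6, -0.3, 8.8]
width: -0.0002
```

{"api": "drive_tool", "payload": {
  "series": [
    [[0, 0, 0.2, 0], [0, 0, 0.4, 0], [0, 0, 0.4, 0]]
  ]
}}

```text
time: 24.3
tool_pos: [0.4682, 0.1464, 0.0618]
eef_rot: [0.788, 0.616, -0.001, -0.001]
contact_force: [-4.7, 0.6, 7.1]
width: -0.0002
```

{"api": "drive_tool", "payload": {
  "series": [
    [[0, 0, 0.2, 0], [0, 0, 0.4, 0], [0, 0, 0.4, 0]]
  ]
}}

```text
time: 24.6
tool_pos: [0.4687, 0.1464, 0.0613]
eef_rot: [0.788, 0.616, -0.0, -0.001]
contact_force: [-3.6, 1.0, 5.4]
width: -0.0002
```

{"api": "drive_tool", "payload": {
  "series": [
    [[0, 0, 0.2, 0], [0, 0, 0.4, 0], [0, 0, 0.4, 0]]
  ]
}}

```text
time: 24.9
tool_pos: [0.4687, 0.1464, 0.0612]
eef_rot: [0.788, 0.616, -0.0, -0.001]
contact_force: [-3.9, 0.1, 6.9]
width: 0.0001
```

{"api": "drive_tool", "payload": {
  "series": [
    [[0, 0, 0.2, 0], [0, 0, 0.4, 0], [0, 0, 0.4, 0]]
  ]
}}

```text
time: 25.2
tool_pos: [0.4687, 0.1464, 0.061]
eef_rot: [0.788, 0.616, -0.0, -0.001]
contact_force: [-4.7, -0.4, 8.3]
width: -0.0
```

The force dropped to 37% of its peak and now climbs steeply with little travel, which looks like the stop. One more small step makes sure, then I back off.

{"api": "drive_tool", "payload": {
  "series": [
    [[0, 0, 0.3, 0], [0, 0, 0.6, 0], [0, 0, 0.6, 0]]
  ]
}}

```text
time: 25.5
tool_pos: [0.4686, 0.1464, 0.0605]
eef_rot: [0.788, 0.616, -0.0, -0.001]
contact_force: [-3.5, 0.6, 7.8]
width: -0.0003
```

{"api": "drive_tool", "payload": {
  "series": [
    [[0, 0, 0.3, 0], [0, 0, 0.6, 0], [0, 0, 0.6, 0]]
  ]
}}

```text
time: 25.8
tool_pos: [0.4687, 0.1464, 0.0604]
eef_rot: [0.788, 0.616, -0.0, -0.001]
contact_force: [-5.9, -0.0, 10.3]
width: 0.0
```

{"api": "drive_tool", "payload": {
  "series": [
    [[0, 0, -2, 0], [0, 0, -4, 0], [0, 0, -8, 0], [0, 0, -15, 0], [0, 0, -30, 0], [0, 0, -50, 0], [0, 0, -80, 0], [0, 0, -115, 0], [0, 0, -150, 0], [0, 0, -180, 0], [0, 0, -180, 0], [0, 0, -180, 0]]
  ]
}}

```text
time: 27.0
tool_pos: [0.4702, 0.1462, 0.2397]
eef_rot: [0.788, 0.616, 0.001, 0.001]
contact_force: [-0.2, -0.6, -0.5]
width: 0.0003
```

Run:
```python
from h import *
s=r.sense(); print(s['tool_pos'],s['contact_force'].round(2),s['time'])
q,d=grab('side'); B=inbox(pts('side',d)); cv2.imwrite('pics/c10.png',cv2.resize(q[140:310,200:400],None,fx=4,fy=3.5)[:,:,::-1])
L=B[(abs(B[...,1])<108)&(abs(B[...,1])>35)&(B[...,0]>-65)&(B[...,0]<75)&(B[...,2]>70)&(B[...,2]<140)]; pf=np.polyfit(L[:,0],L[:,2],1); print(len(L),'lid',pf,np.arctan(-pf[0]),'z at pad',np.polyval(pf,-46))
```

```text
[0.47022291 0.14616977 0.23969488] [-0.16 -0.62 -0.48] 27.0
2066 lid [-7.51257408e-02  8.98933997e+01] 0.07498488396672452 z at pad 93.34918378471623
```

View pics/c10.png

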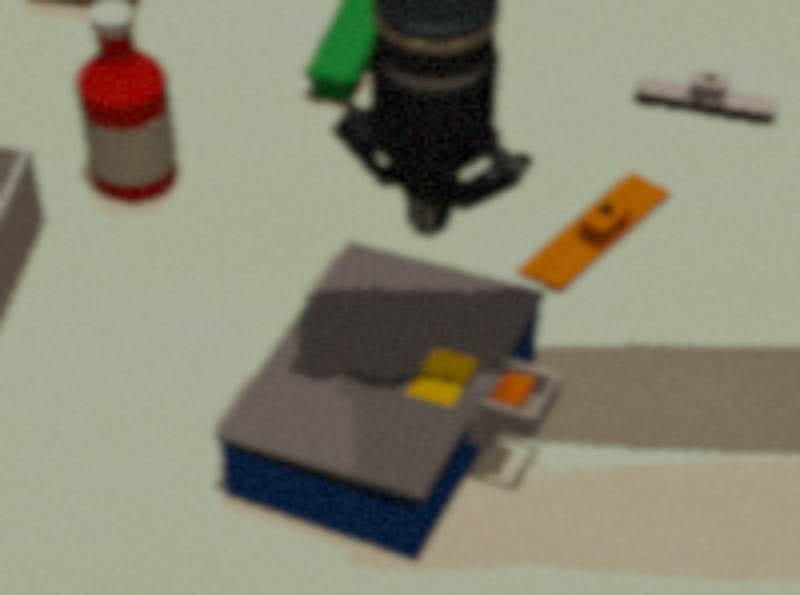

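The lid is shut, its tongue under the orange bolt at (517,388). The angle is 0.075, held with no contact, where an uncaught lid would spring back to 0.12. I'll wait a second, re-measure and hand in.

{"api": "drive_tool", "payload": {
  "series": [
    [[0, 0, 0, 0], [0, 0, 0, 0], [0, 0, 0, 0], [0, 0, 0, 0], [0, 0, 0, 0], [0, 0, 0, 0], [0, 0, 0, 0], [0, 0, 0, 0], [0, 0, 0, 0], [0, 0, 0, 0]]
  ]
}}

```text
time: 28.05
tool_pos: [0.4694, 0.1461, 0.2388]
eef_rot: [0.788, 0.616, 0.0, 0.0]
contact_force: [-0.9, 0.4, -0.8]
width: 0.0002
```

Run:
```python
from h import *
p,d=grab('side'); B=inbox(pts('side',d))
L=B[(abs(B[...,1])<108)&(abs(B[...,1])>35)&(B[...,0]>-65)&(B[...,0]<75)&(B[...,2]>70)&(B[...,2]<140)]; pf=np.polyfit(L[:,0],L[:,2],1); a=np.arctan(-pf[0]); print('lid',a)
q=cv2.imread('pics/side0.png')[:,:,::-1]
df=(np.abs(p.astype(int)-q).sum(2)>120).astype(np.uint8); df=cv2.morphologyEx(df,cv2.MORPH_OPEN,np.ones((3,3)))
n,l,s,c=cv2.connectedComponentsWithStats(df); print('changed areas (u,v,w,h,n)',[x.tolist() for x in s[1:] if x[4]>15])
if .015<a<.1: print('handing in'); print(r.job_done())
```

```text
lid 0.07289515172423076
changed areas (u,v,w,h,n) [[431, 0, 47, 52, 753], [422, 10, 10, 11, 67], [418, 27, 22, 9, 129], [412, 36, 27, 43, 693], [289, 39, 6, 15, 65], [439, 59, 16, 24, 275], [283, 60, 194, 180, 15564], [478, 100, 82, 175, 6612], [553, 114, 7, 10, 58], [328, 143, 12, 33, 201], [465, 165, 32, 17, 204], [241, 173, 45, 105, 2173], [468, 191, 5, 7, 27], [284, 213, 28, 10, 181], [320, 219, 16, 7, 61], [257, 230, 64, 48, 1748], [478, 232, 16, 4, 48], [334, 239, 67, 30, 1547], [492, 257, 4, 5, 20], [432, 265, 4, 4, 16], [309, 266, 4, 5, 16], [424, 266, 7, 3, 21], [443, 273, 53, 32, 1338]]
handing in
the job is handed in; nothing more can be done
None
```

The larger steel squeegee head is lying flat in the blue box, the lid is shut and held by the catch, and I handed the job in at about 28 s.

- **Squeegee:** my first grasp closed on nothing, because the fingertips were about 31 mm higher than the reported tool position. I corrected for that and the second grasp held. After release the camera showed the head flat and centred on the box floor.
- **Lid:** pressing on the pad, the force peaked at about 14 N, fell to 5.4 N (37%) as the bolt snapped over, then climbed at the stop. The highest vertical force read at the end of any step was 14.4 N, about 16 N with the sideways part, so well under 30 N.
- **Last checks:** with the arm clear, the lid stayed at 0.075 rad, then 0.073 a second later. An uncaught lid would have sprung back to 0.12.
- **Other objects:** no contact with them was felt. The before/after comparison picks up mainly the arm, its shadows, the lid and the moved squeegee; I did not re-measure the other objects one by one.

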